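# Fit the hanging carrier plate on the shaker base and latch it

## Task

Lift the aluminium carrier plate by its blue handle up and off the hook of its stand, set it down upright on the black mat and let go of it, then take it again by the middle of the handle so that it hangs level. Lower it over the two brass locating pins of the white shaker base, holding it until it rests flush (do not drop it on), let go, then slide the red-knobbed latch fully home over the plate's edge. Leave the glassware and the other things on the bench where they are.

Things in the scene. Friction and masses are not known exactly. Their poses are not given: they have to be found in the camera images.
- carrier: Aluminium carrier plate 80 (x) x 130 (y) x 8 (z) mm, about 0.4 kg, with a blue arch handle (see handle_mid). Two through holes of 12.5 mm at (x, y) = (26, -45) and (-26, 45) mm; it fits either way round (half turn). Origin: centre of its underside, z up. At the start it hangs level on the hook by the middle of its handle bar, so the bar can only be taken about 33 mm to either side of its middle.
- handle_mid (a point): Middle of the blue handle bar, 85 mm above the plate underside. The bar runs along the carrier y, 12 mm wide (x) and 10 mm high (z), its top 90 mm above the plate underside; it is carried by two uprights 12 x 8 mm at y = +-56 mm, x = 0, with 104 mm of free bar between them.
- stand: Steel hook stand, fixed. Origin on the worktop below the hook seat. Foot 150 x 110 x 8 mm. A 14 mm post, 176 mm tall, stands 75 mm behind (+x of the stand); an arm runs from its top towards -x to an upturned lip. Lift the bar over the lip (12 mm), then draw it away along the stand -x.
- hook_seat (a point): Top of the hook arm where the middle of the bar underside rests, 180 mm above the worktop. The arm is 18 mm wide (y), 6 mm thick. In front a lip at x = -13 to -19 mm rises 12 mm above the arm, behind a ridge at x = 15 to 21 mm rises 6 mm; the bar lies between. Axes as the stand.
- mat: Black rubber mat on the worktop, fixed, 160 (x) x 180 (y) x 3 (z) mm; the carrier is to be set down near its middle (within 60 mm). Origin: centre of its underside.
- base: White shaker base, fixed, 40 mm high, from x = -140 to +55 mm and y = +-75 mm of its origin, which is on the worktop below the middle of the seat. Two brass pins, 10 mm thick, 23 mm tall (upper 9 mm tapered to 3.6 mm), stand on its top at (x, y) = (26, -45) and (-26, 45) mm. The latch is at its -x end.
- seat (a point): Middle of the seat, between the two pins, on the base's top, 40 mm above the worktop; where the carrier's origin belongs, with its y axis along the base's y (either way). Axes as the base's.
- latch (a joint): Travel of the steel latch slide along the base's +x towards the seat: 0 to 0.003 m at the start (open), 0.022 m fully home, when its tongue reaches 7 mm over the plate's edge. Some 1.5 N of friction; it stays where it is left.
- latch_knob (a point): In the upright red knob of the latch: on its axis, 71 mm above the worktop. The knob is 14 mm thick, from 56 to 82 mm above the worktop (17 mm cap on the top 4 mm). It stands on a slide 22 mm wide, 100 mm in front (-x) of the seat middle when open, 78 mm when home. The tongue underside is 2 mm above the top of a flush plate.
- culture_dish: Round culture dish with green rim, 101 mm wide, 20 mm high. Its origin is the centre of its underside. A bystander: leave it where it stands.
- conical_flask: Clear conical flask, 61 mm wide, 104 mm tall. Its origin is the centre of its underside. A bystander: leave it where it stands.
- beaker: Small clear beaker, 46 mm wide, 56 mm tall. Its origin is the centre of its underside. A bystander: leave it where it stands.
- tip_box: Pink pipette tip box with clear lid, 85x122x91 mm. Its origin is the centre of its underside. A bystander: leave it where it stands.
- slide_box: Pale cardboard slide box, 53x77x22 mm. Its origin is the centre of its underside. A bystander: leave it where it stands.

How it is judged:
On the way, in this order (a step that is already met when the one before it is completed fails the run):
1. the carrier, held by the fingers, is off the hook and clear of it by more than 60 mm (horizontal distance between handle_mid and hook_seat above 0.06 m and contact force between the fingers and carrier above 0.5 N), for 0.1 s.
2. the carrier stands level on the mat, within 60 mm of its middle, let go (horizontal distance between carrier and mat below 0.06 m and z of carrier in the frame of mat below 0.007 m and angle between carrier's own z axis and vertical below 0.06 rad and contact force between the fingers and carrier below 0.05 N), for 0.2 s.
3. the carrier is lifted more than 20 mm off the mat, level, held by the handle within 20 mm of its middle (horizontal distance between the grasp point and handle_mid below 0.02 m and contact force between the fingers and carrier above 0.5 N and z of carrier in the frame of mat above 0.023 m and angle between carrier's own z axis and vertical below 0.15 rad), for 0.1 s.
4. the carrier is over the pins, less than 8 mm above the seat, still held (horizontal distance between carrier and seat below 0.006 m and z of carrier in the frame of seat below 0.008 m and contact force between the fingers and carrier above 0.5 N), for 0.05 s.
5. with the carrier flush on the base, the latch is slid home (horizontal distance between carrier and seat below 0.004 m and z of carrier in the frame of seat between -0.003 and 0.003 m and angle between the y axis of carrier and the y axis of base, either way round below 0.06 rad and angle between carrier's own z axis and vertical below 0.03 rad and value of joint latch above 0.0185 m), for 0.1 s.
At the end, for the whole second after the job is handed in: The carrier rests flush on the base over both pins (its origin within 4 mm of the seat's middle sideways and 3 mm in height, yaw within 0.06 rad either way round, tilt under 0.03 rad), at rest, and the latch stands at 18.5 mm or more of its 22 mm (all of step 5 and linear speed of carrier below 0.02 m/s); the robot touches nothing.
It fails at once if a bystander is moved more than 30 mm (distance of any of culture_dish, conical_flask, beaker, tip_box, slide_box from where it was at the start of the episode above 0.03 m).
It also fails if it takes over 72 s, if anything falls off the work surface, if the arm or the gripper's body presses on something with over 40 N, if the wrist force passes 120 N, or if a joint passes its speed limit or range.

## Robot

A 6-joint arm with a two-finger parallel gripper is mounted at the origin on a cart in front of the work surface, level with it; the furniture and walls round the work are solid. World frame = base frame: x ahead of the robot, y to its left, z up, the work surface at z = 0. Lengths are in m, angles in rad, forces in N, time in s.
With the tool pointing down it reaches from about 0.3 to 0.775 m from the base axis. Payload 14.6 kg.
Tool frame: the origin (TCP) lies on the centre line of the jaws, within the pads' length; the fingertips stand 19 mm ahead of it and the grasp point (between the pads) is the TCP; z points along the fingers, y is the line along which they close (so a half turn about z gives the same grasp; the last joint's range is limited). The gripper opens to 94 mm and grips with 3 to 60 N. Pads are 16 mm wide; open, the fingers measure 119 mm over their backs; the gripper's body (75 mm by 177 mm) begins 78 mm behind the grasp point.
Start: joints at [-1.307, 0.3, 1.521, -0, 1.321, -0.067], TCP at [0.179, -0.52, 0.199] pointing down, gripper open.
Joint ranges: [-3.03, 3.03], [-0.79, 2.21], [0.23, 2.52], [-1.04, 4.18], [0, 3.07], [-2.55, 2.55]. Speed limits (rad/s): [2.22, 2.22, 2.57, 3.14, 3.14, 3.14].

## Interface

Orientations are given as [roll, pitch, yaw] about the fixed x, y, z axes, in that order (R = Rz(yaw) Ry(pitch) Rx(roll)).
In Python, from station import get_obs, camera, workorder gives the robot as it stands.
- The arm moves only by the tool play_rows, never from a script. Its argument "motion" is a list that holds one entry, the list of rows, each a list of 7 numbers: the shift along the tool's x, y, z as a fraction of full scale, then the turn, a rotation vector about the tool's x, y, z as a fraction of full scale, then the opening, from -1 (shut) to 1 (fully open). In form: [[[x, y, z, ax, ay, az, grip], ...]]. A call has 1 to 10 rows; each row is the pose to reach, as a shift and turn from the pose commanded when the call began, along the tool's axes at that moment, turning the shorter way round; what a row does not reach only later rows make up. Full scale, the value 1, is 0.25 m for a shift and 2 pi rad for a turn. A row lasts 1/10 s, in which the tool goes at most 50 mm and 8.59 degrees, less where a joint would pass 70% of its speed; a pose out of reach is approached as far as the arm can. A call with a number of a shift or a turn outside -1 to 1 is refused whole. A call with a gripper value outside its range is refused whole. The fingers move at their own pace and stop on an object; "grip_force" is the grip in N (left out, the last holds). Time passes only in rows, so rows that repeat a pose let the fingers close. It gives the time, the measured TCP pose, the force, the opening and the grip force at its end, in the units of the state.
- get_obs(): the state, without advancing time (a new reading comes with each control period).
- camera(name): name is "scene" or "top"; returns a dict with "frame" (420x560x3 uint8, red, green, blue), "z_map" (420x560 float32, m along the optical axis (not along the pixel's ray), 0 where there is no reading), "camera_matrix" (3x3 intrinsics, pixels), "D" ([k1, k2, p1, p2, k3] as OpenCV has them; the pictures are not rectified), "T" (4x4, takes a point from camera to world coordinates). Camera axes: x right, y up, looking along -z (the intrinsics and any distortion apply to the point x, -y, -z); pixel columns grow to the right and rows downward; lengths in m; the calibration is good to about 2 mm. A picture is of the moment at which its call begins.
- workorder.hand_in(): hands the job in; it is judged then, once.
The state is a dict: "time_s": time; "qpos": joint angles; "joint_vel": joint speeds; "tau": joint torques, N m; "ee_pos": TCP position; "eef_rot": TCP orientation; "force": force on the tool from outside, world axes, zero at the start; "moment": the same for the moment, N m; "grip_width": finger opening in m; "grip_force": force on a finger pad.
Only numpy, scipy, OpenCV 4.12 (cv2) and the standard library are available. Lean on these libraries where they do the work, as an engineer would, in place of code of your own. Each camera call takes 0.05 s, during which the arm holds its last target. There are 200 camera calls.

## Working session

There is one attempt and no reset: what is moved stays moved. The work goes in short steps, Python scripts to look and compute and a tool call to move; the robot and the scene stay as the last step left them, time stands still between calls to the robot, and variables do not carry over. Pictures are saved under pics/ and viewed, at most 10 in all, crops included, and the job is handed in when it is done.

Besides the shell and the picture viewer there is one more tool, called after "Call:" in YAML: its name, and indented under it one key for each argument. play_rows: Moves the arm, as the interface text tells. Its arguments: {"type":"object","properties":{"motion":{"type":"array"},"grip_force":{"type":"number"}},"required":["motion"]}

```bash
mkdir -p pics; ls; cat > h.py <<'E'
import numpy as np, cv2, pickle
from station import get_obs, camera, workorder
def snap(n,f):
    c=camera(n); pickle.dump({k:np.array(v) for k,v in c.items()},open(f'{f}.pkl','wb'))
    cv2.imwrite(f'pics/{f}.png',cv2.cvtColor(c['frame'],cv2.COLOR_RGB2BGR)); return c
def load(f): return pickle.load(open(f'{f}.pkl','rb'))
def rays(c,uv):
    p=cv2.undistortPoints(np.float64(uv).reshape(-1,1,2),np.float64(c['camera_matrix']),np.float64(c['D'])).reshape(-1,2)
    d=np.c_[p[:,0],-p[:,1],-np.ones(len(p))]; T=np.array(c['T'])
    return T[:3,3],d@T[:3,:3].T
def plane(c,uv,z):
    o,d=rays(c,uv); return o+d*((z-o[2])/d[:,2])[:,None]
def cloud(c,mask):
    v,u=np.nonzero(mask&(np.array(c['z_map'])>0)); o,d=rays(c,np.c_[u,v])
    return o+d*np.array(c['z_map'])[v,u][:,None], np.c_[u,v]
E
python3 - <<'E'
from h import *
for n in('scene','top'):
    c=snap(n,n+'0'); print(n,np.round(c['T'],3).tolist(),np.round(c['camera_matrix'],1).tolist(),c['D'])
print(get_obs())
a=cv2.imread('pics/scene0.png');b=cv2.imread('pics/top0.png')
E
```

```text
pics
scene [[-0.834, 0.242, -0.496, -0.277], [-0.552, -0.344, 0.76, 1.34], [0.013, 0.907, 0.42, 0.844], [0.0, 0.0, 0.0, 1.0]] [[527.0, 0.0, 278.1], [0.0, 527.0, 209.1], [0.0, 0.0, 1.0]] [-0.09693931  0.          0.          0.          0.        ]
top [[-0.027, 0.991, -0.13, 0.344], [-1.0, -0.027, 0.001, 0.035], [-0.003, 0.13, 0.991, 1.782], [0.0, 0.0, 0.0, 1.0]] [[417.1, 0.0, 279.9], [0.0, 417.1, 209.5], [0.0, 0.0, 1.0]] [-0.07785738  0.          0.          0.          0.        ]
{'time_s': 0.1, 'qpos': array([-1.30661799e+00,  3.00414783e-01,  1.52150270e+00, -1.14806982e-05,
        1.32072048e+00, -6.66030406e-02]), 'joint_vel': array([-4.03011806e-04, -3.98616634e-04, -1.16945638e-03,  5.80629383e-04,
       -4.08655158e-05,  1.54423184e-04]), 'tau': array([ 1.27178137e-03, -5.32642829e+01, -3.53284121e+01,  7.09299138e-02,
        2.34895886e-02, -7.60840112e-05]), 'ee_pos': array([ 0.17855973, -0.51995283,  0.19885039]), 'eef_rot': array([-3.14054891e+00, -5.84739147e-05,  3.30784189e-01]), 'force': array([-0.68153669,  0.03223176, -0.24014037]), 'moment': array([-0.00131411, -0.02779542,  0.03207424]), 'grip_force': 0.0, 'grip_width': 0.093997853043004}
```

View pics/scene0.png

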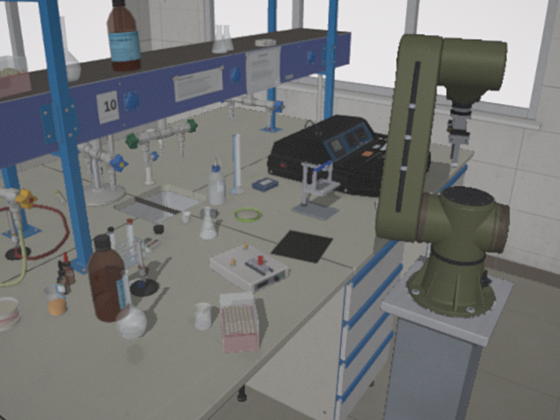

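View pics/top0.png

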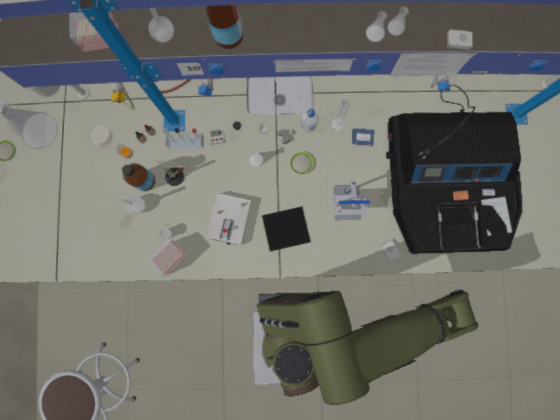

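The scene view shows the stand with the blue handle at about (318,165), the mat at (303,245) and the base with the red knob at (248,268). In the top view, the handle bar is at (353,202), the mat at (287,229), the base at (229,218) and the knob at (225,231).

```bash
python3 - <<'E'
from h import *
def rep(n,f,box,cond,name,zr):
    c=load(f); a=c['frame'].astype(int); m=np.zeros(a.shape[:2],bool); x0,y0,x1,y1=box; m[y0:y1,x0:x1]=1
    hsv=cv2.cvtColor(c['frame'],cv2.COLOR_RGB2HSV).astype(int)
    m&=cond(hsv)
    P,uv=cloud(c,m); k=(P[:,2]>zr[0])&(P[:,2]<zr[1]); P=P[k];uv=uv[k]
    if len(P)<3: print(name,f,len(P)); return
    r=cv2.minAreaRect(np.float32(P[:,:2]))
    print(name,f,len(P),'med',np.round(np.median(P,0),4),'mean',P.mean(0).round(4),'uv',uv.mean(0).round(1),'rect',np.round(r[0],4),np.round(r[1],4),round(r[2],1),'z',np.percentile(P[:,2],[5,95]).round(3))
blue=lambda h:(h[...,0]>105)&(h[...,0]<128)&(h[...,1]>120)
red=lambda h:((h[...,0]<8)|(h[...,0]>172))&(h[...,1]>130)
blk=lambda h:(h[...,2]<60)
wht=lambda h:(h[...,2]>150)&(h[...,1]<40)
brass=lambda h:(h[...,0]>10)&(h[...,0]<28)&(h[...,1]>70)
B={'top0':((330,190,376,215),(215,222,235,240),(255,200,320,255),(200,185,255,250)),
   'scene0':((300,150,345,190),(252,250,270,272),(265,225,340,265),(205,235,290,295))}
for f,b in B.items():
    rep(0,f,b[0],blue,'bar',(.15,.4)); rep(0,f,b[1],red,'knob',(.03,.12)); rep(0,f,b[2],blk,'mat',(-.02,.02)); rep(0,f,b[3],wht,'base',(.034,.046)); rep(0,f,b[3],brass,'pins',(.04,.08))
a=cv2.imread('pics/scene0.png');b=cv2.imread('pics/top0.png')
r=lambda i,x,y,w,h:cv2.resize(i[y:y+h,x:x+w],(400,300),interpolation=cv2.INTER_CUBIC)
cv2.imwrite('pics/mos.png',np.vstack([np.hstack([r(a,280,145,80,60*1+20)[:, :] ,r(a,205,235,92,69)]),np.hstack([r(b,313,170,80,60),r(b,190,185,92,69)])]))
E
```

```text
bar top0 91 med [ 0.5745 -0.2529  0.1891] mean [ 0.5746 -0.254   0.189 ] uv [354. 202.] rect [ 0.5746 -0.254 ] [0.118  0.0108] 89.4 z [0.184 0.195]
knob top0 10 med [0.489  0.264  0.0812] mean [0.4889 0.2637 0.0796] uv [224.2 230. ] rect [0.4885 0.264 ] [0.0099 0.0083] 86.0 z [0.068 0.085]
mat top0 1449 med [0.495  0.0106 0.0031] mean [0.4954 0.0105 0.003 ] uv [285.7 228.4] rect [0.4963 0.0104] [0.1546 0.1736] 11.7 z [-0.004  0.01 ]
base top0 1079 med [0.5541 0.2477 0.0399] mean [0.5481 0.2509 0.0399] uv [228.4 216.7] rect [0.5407 0.2507] [0.1449 0.1936] 76.3 z [0.035 0.045]
pins top0 3 med [0.5964 0.1902 0.0591] mean [0.5871 0.2217 0.0591] uv [234.7 206.7] rect [0.5819 0.2373] [0.0012 0.1051] 17.8 z [0.052 0.066]
bar scene0 43 med [ 0.5715 -0.2475  0.188 ] mean [ 0.5719 -0.2484  0.1882] uv [322.4 165.8] rect [ 0.5719 -0.2528] [0.0123 0.1199] 2.3 z [0.186 0.191]
knob scene0 22 med [0.4829 0.2682 0.0738] mean [0.4832 0.268  0.0724] uv [260.  260.2] rect [0.4833 0.2679] [0.0058 0.013 ] 35.2 z [0.061 0.08 ]
mat scene0 1138 med [0.4918 0.0153 0.0013] mean [0.4922 0.0139 0.0013] uv [302.2 246.1] rect [0.4947 0.0111] [0.1555 0.1835] 12.6 z [-0.002  0.005]
base scene0 151 med [0.5904 0.3073 0.0378] mean [0.5684 0.2927 0.0381] uv [231.9 265.7] rect [0.5414 0.259 ] [0.1446 0.1932] 78.6 z [0.035 0.042]
pins scene0 27 med [0.5697 0.2886 0.0507] mean [0.5783 0.2446 0.0513] uv [238.6 254.1] rect [0.5784 0.2423] [0.0098 0.1113] 16.6 z [0.043 0.06 ]
```

View pics/mos.png

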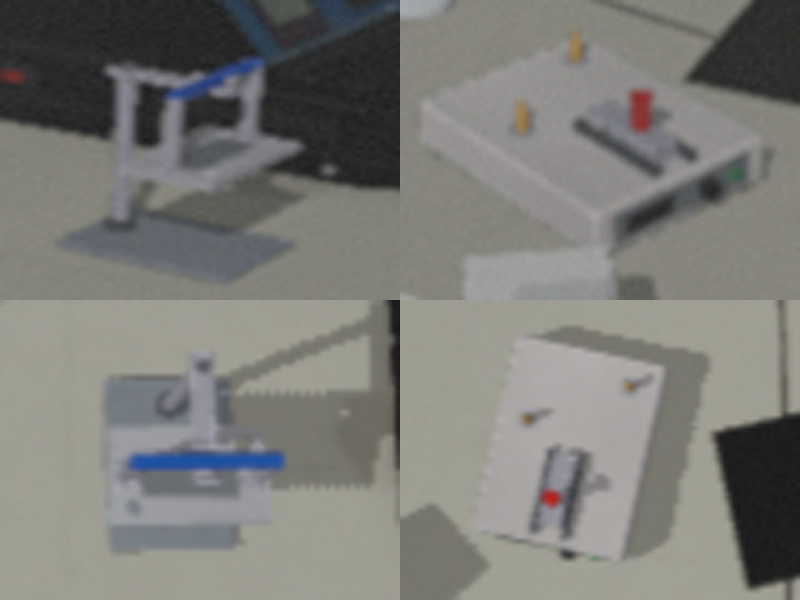

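The mosaic shows the bar on the hook, running across the image, with the post behind it. It also shows both brass pins and the red knob at the open end of the base, whose yaw is about -13°. I'll do one refinement for yaw and obstacle height, then move.

```bash
cat >> h.py <<'E'
from scipy.spatial.transform import Rotation as Ro
def tri(c1,uv1,c2,uv2):
    A=np.zeros((3,3));b=np.zeros(3)
    for c,uv in((c1,uv1),(c2,uv2)):
        o,d=rays(c,[uv]);d=d[0]/np.linalg.norm(d[0]);M=np.eye(3)-np.outer(d,d);A+=M;b+=M@o
    p=np.linalg.solve(A,b); return p
def go(xyz,psi):
    "fractions for move from the measured pose to xyz with tool down, yaw psi"
    o=get_obs(); R=Ro.from_euler('xyz',o['eef_rot']); t=Ro.from_euler('xyz',[np.pi,0,psi])
    s=R.inv().apply(np.array(xyz)-o['ee_pos'])/.25; a=(R.inv()*t).as_rotvec()/(2*np.pi)
    print('at',o['ee_pos'].round(4),o['eef_rot'].round(4),'move',s.round(4),a.round(4),'F',o['force'].round(1),'w',round(o['grip_width'],4))
E
python3 - <<'E'
from h import *
for f,box in(('top0',(330,190,376,215)),('scene0',(300,150,345,190))):
    c=load(f);h=cv2.cvtColor(c['frame'],cv2.COLOR_RGB2HSV).astype(int);m=np.zeros(h.shape[:2],bool);x0,y0,x1,y1=box;m[y0:y1,x0:x1]=1
    m&=(h[...,0]>105)&(h[...,0]<128)&(h[...,1]>120);v,u=np.nonzero(m);P=plane(c,np.c_[u,v],.188)[:,:2]
    w=cv2.fitLine(np.float32(P),cv2.DIST_HUBER,0,.01,.01).ravel(); print('bar',f,w.round(4),np.degrees(np.arctan2(w[0],w[1])),cv2.minAreaRect(np.float32(P)))
t=load('top0');s=load('scene0')
for f,c in(('t',t),('s',s)):
    P,_=cloud(c,np.ones((420,560),bool))
    k=(P[:,0]<.8)&(P[:,0]>.3)&(P[:,1]<-.33)&(P[:,1]>-.9)&(P[:,2]>.05); 
    if k.any(): print('box',P[k].min(0),P[k].max(0))
# pins from mosaic tips: scene crops 205+ u*92/400, 235+v*69/300 ; top 190+..,185+..
S=lambda u,v:(205+(u-400)*.23,235+v*.23); T=lambda u,v:(190+(u-400)*.23,185+(v-300)*.23)
for n,a,b in(('p-',S(575,34),T(627,385)),('p+',S(521,103),T(526,418)),('knobtop',S(641,93),T(551,497))):
    print(n,tri(s,a,t,b).round(4), plane(s,[a],.063).round(4),plane(t,[b],.063).round(4))
go([.376,-.37,.32],np.pi/2)
E
```

```text
bar top0 [ 0.022   0.9998  0.5747 -0.2542] 1.258371 ((0.5747140049934387, -0.2542380690574646), (0.11687091737985611, 0.007836101576685905), 88.48380279541016)
bar scene0 [ 0.0378 -0.9993  0.5734 -0.2507] 177.83289 ((0.5733292698860168, -0.25624099373817444), (0.02046533115208149, 0.1312810480594635), 0.5663294792175293)
box [ 0.36897804 -0.89990814  0.05002454] [ 0.79991812 -0.42246387  0.24181219]
box [ 0.36878786 -0.89988483  0.050017  ] [ 0.79992238 -0.41503499  0.23141462]
p- [0.5949 0.1899 0.0598] [[0.591  0.1946 0.063 ]] [[0.5946 0.1897 0.063 ]]
p+ [0.5663 0.2879 0.0591] [[0.5627 0.2934 0.063 ]] [[0.5654 0.287  0.063 ]]
knobtop [0.487  0.2612 0.0806] [[0.5042 0.2361 0.063 ]] [[0.4889 0.2638 0.063 ]]
at [ 0.1786 -0.52    0.1989] [-3.1405e+00 -1.0000e-04  3.3080e-01] move [ 0.9418 -0.3113 -0.4842] [-1.000e-04 -1.000e-04 -1.974e-01] F [-0.7  0.  -0.2] w 0.094
```

Call:
play_rows:
  motion:
    - [[0,0,-0.2,0,0,-0.02,0.2],[0.05,0,-0.4,0,0,-0.04,0.2],[0.2,-0.06,-0.5,0,0,-0.06,0.2],[0.38,-0.12,-0.5,0,0,-0.08,0.2],[0.56,-0.18,-0.5,0,0,-0.1,0.2],[0.74,-0.24,-0.5,0,0,-0.12,0.2],[0.9,-0.3,-0.5,0,0,-0.14,0.2],[0.94,-0.31,-0.5,0,0,-0.16,0.2],[0.94,-0.31,-0.5,0,0,-0.18,0.2],[0.94,-0.31,-0.5,0,0,-0.197,0.2]]
  grip_force: 50

```text
time_s: 1.1
ee_pos: [0.3761, -0.37, 0.324]
eef_rot: [-3.141, -0.001, 1.575]
force: [-0.4, 0.6, -0.4]
grip_width: 0.0564
grip_force: 0.0
```

```bash
python3 -c "
from h import *
go([.5735,-.221,.26],np.pi/2)"
```

```text
at [ 0.3761 -0.37    0.324 ] [-3.1411e+00 -6.0000e-04  1.5748e+00] move [0.5928 0.792  0.2559] [-0.0001 -0.0001  0.0006] F [-0.4  0.6 -0.4] w 0.0564
```

Call:
play_rows:
  motion:
    - [[0.15,0.2,0,0,0,0,0.2],[0.3,0.4,0,0,0,0,0.2],[0.45,0.6,0,0,0,0,0.2],[0.57,0.76,0.1,0,0,0,0.2],[0.593,0.792,0.2,0,0,0,0.2],[0.593,0.792,0.256,0,0,0.0006,0.2],[0.593,0.792,0.256,0,0,0.0006,0.2]]

```text
time_s: 1.8
ee_pos: [0.574, -0.2211, 0.2566]
eef_rot: [-3.136, -0.003, 1.567]
force: [0.1, -1.2, -0.5]
grip_width: 0.0564
grip_force: 0.0
```

```bash
python3 -c "
from h import *
go([.5735,-.221,.185],np.pi/2)
s=snap('scene','s1');t=snap('top','t1')
a=cv2.imread('pics/s1.png');b=cv2.imread('pics/t1.png')
r=lambda i,x,y,w,h:cv2.resize(i[y:y+h,x:x+w],(400,300),interpolation=cv2.INTER_CUBIC)
cv2.imwrite('pics/mos1.png',np.hstack([r(a,270,105,112,84),r(b,303,160,100,75)]))"
```

```text
at [ 0.574  -0.2211  0.2566] [-3.1359e+00 -2.7000e-03  1.5670e+00] move [-0.0004 -0.0004  0.2863] [-0.0009 -0.0004 -0.0006] F [ 0.1 -1.2 -0.5] w 0.0564
```

View pics/mos1.png

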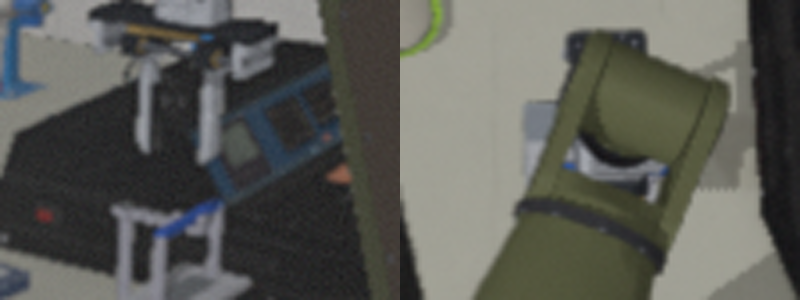

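The gripper is above the bar, with the fingertips at about (147,150) and (208,160) in the left crop, straddling it. I'll descend and close.

Call:
play_rows:
  motion:
    - [[0,0,0.1,0,0,0,0.2],[0,0,0.2,-0.0005,0,0,0.2],[0,0,0.26,-0.0009,0,0,0.2],[0,0,0.286,-0.0009,0,0,0.2],[0,0,0.286,-0.0009,0,0,0.2],[0,0,0.286,-0.0009,0,0,-1],[0,0,0.286,-0.0009,0,0,-1],[0,0,0.286,-0.0009,0,0,-1],[0,0,0.286,-0.0009,0,0,-1],[0,0,0.286,-0.0009,0,0,-1]]
  grip_force: 55

```text
time_s: 2.9
ee_pos: [0.5741, -0.2227, 0.189]
eef_rot: [3.136, 0.0, 1.565]
force: [0.8, 1.0, 0.8]
grip_width: 0.0198
grip_force: 0.0
```

Call:
play_rows:
  motion:
    - [[0,0,0,0,0,0,-1],[0,0,0,0,0,0,-1],[0,0,0,0,0,0,-1],[0,0,0,0,0,0,-1]]

```text
time_s: 3.3
ee_pos: [0.574, -0.2227, 0.1888]
eef_rot: [3.136, -0.0, 1.565]
force: [0.3, -0.2, 0.1]
grip_width: 0.0004
grip_force: 0.0
```

```bash
python3 -c "
from h import *
go([.5735,-.221,.210],np.pi/2)"
```

```text
at [ 0.574  -0.2227  0.1888] [ 3.136  -0.      1.5649] move [ 0.0069 -0.0018 -0.0848] [ 0.0009  0.     -0.0009] F [ 0.3 -0.2  0.1] w 0.0004
```

The fingers closed fully and missed the bar, so I'll look again.

```bash
python3 -c "
from h import *
s=snap('scene','s2');t=snap('top','t2')
a=cv2.imread('pics/s2.png');b=cv2.imread('pics/t2.png')
r=lambda i,x,y,w,h:cv2.resize(i[y:y+h,x:x+w],(400,300),interpolation=cv2.INTER_CUBIC)
cv2.imwrite('pics/mos2.png',np.hstack([r(a,270,125,100,75),r(b,303,160,100,75)]))
for f in('scene0','s1','s2'):
    c=load(f);h=cv2.cvtColor(c['frame'],cv2.COLOR_RGB2HSV).astype(int);m=np.zeros((420,560),bool);m[150:185,300:345]=1
    m&=(h[...,0]>105)&(h[...,0]<128)&(h[...,1]>120);P,uv=cloud(c,m);print(f,len(P),P.mean(0).round(4),P.min(0).round(4),P.max(0).round(4),uv.mean(0))
"
```

```text
scene0 51 [ 0.5904 -0.2823  0.175 ] [ 0.5649 -0.5033  0.0747] [ 0.7261 -0.193   0.1921] [322.31372549 165.54901961]
s1 51 [ 0.589  -0.277   0.1757] [ 0.5634 -0.4532  0.0789] [ 0.7248 -0.1934  0.1915] [322.         165.82352941]
s2 45 [ 0.5907 -0.2839  0.1742] [ 0.5655 -0.5051  0.0774] [ 0.7281 -0.1956  0.1907] [322.44444444 165.6       ]
```

View pics/mos2.png

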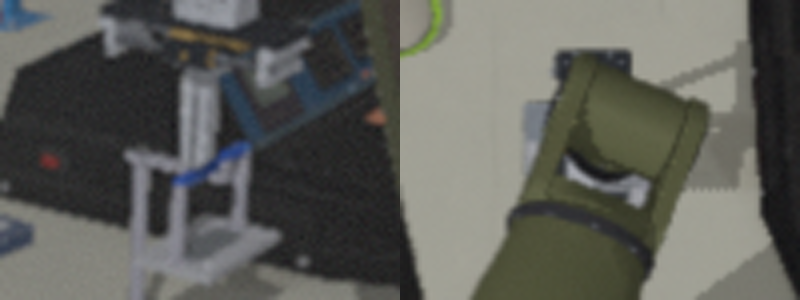

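```bash
python3 -c "
from h import *
for f,(x0,y0,x1,y1) in(('s1',(300,110,335,150)),('s2',(312,135,330,172))):
    c=load(f);m=np.zeros((420,560),bool);m[y0:y1,x0:x1]=1
    P,uv=cloud(c,m);k=(abs(P[:,0]-.574)<.1)&(abs(P[:,1]+.22)<.06);P=P[k];uv=uv[k]
    for z in np.arange(.16,.30,.01):
        q=P[(P[:,2]>=z)&(P[:,2]<z+.01)]
        if len(q): print(f,round(z,2),len(q),q.min(0).round(3),q.max(0).round(3),np.median(q,0).round(3))
    if f=='s2':
      for v in range(150,172):
        i=uv[:,1]==v
        if i.any(): print(v,[(int(u),*(p*1000).astype(int)) for u,p in zip(uv[i][:,0],P[i])][::3])
"
```

```text
s1 0.26 15 [ 0.537 -0.231  0.261] [ 0.61  -0.209  0.27 ] [ 0.603 -0.219  0.266]
s1 0.27 27 [ 0.533 -0.232  0.27 ] [ 0.613 -0.205  0.28 ] [ 0.547 -0.213  0.276]
s1 0.28 26 [ 0.53  -0.233  0.28 ] [ 0.616 -0.203  0.29 ] [ 0.544 -0.214  0.285]
s1 0.29 29 [ 0.531 -0.227  0.29 ] [ 0.619 -0.205  0.299] [ 0.602 -0.214  0.295]
s2 0.17 28 [ 0.557 -0.264  0.17 ] [ 0.621 -0.212  0.18 ] [ 0.596 -0.251  0.177]
s2 0.18 48 [ 0.553 -0.28   0.181] [ 0.604 -0.192  0.19 ] [ 0.57  -0.232  0.186]
s2 0.19 10 [ 0.556 -0.265  0.19 ] [ 0.58  -0.213  0.198] [ 0.569 -0.231  0.193]
s2 0.2 18 [ 0.557 -0.232  0.2  ] [ 0.584 -0.208  0.209] [ 0.566 -0.214  0.204]
s2 0.21 22 [ 0.561 -0.225  0.211] [ 0.582 -0.205  0.22 ] [ 0.569 -0.215  0.214]
s2 0.22 17 [ 0.56  -0.226  0.22 ] [ 0.581 -0.209  0.23 ] [ 0.567 -0.215  0.225]
s2 0.23 22 [ 0.558 -0.232  0.23 ] [ 0.581 -0.205  0.239] [ 0.565 -0.214  0.235]
s2 0.24 21 [ 0.559 -0.23   0.241] [ 0.582 -0.206  0.25 ] [ 0.57  -0.212  0.246]
s2 0.25 26 [ 0.558 -0.229  0.25 ] [ 0.586 -0.201  0.259] [ 0.566 -0.212  0.256]
s2 0.26 24 [ 0.561 -0.231  0.26 ] [ 0.589 -0.207  0.27 ] [ 0.
[... 3855 characters left out ...]
4, np.int64(567), np.int64(-252), np.int64(179)), (327, np.int64(557), np.int64(-257), np.int64(179))]
169 [(315, np.int64(575), np.int64(-200), np.int64(189)), (318, np.int64(567), np.int64(-208), np.int64(188)), (321, np.int64(571), np.int64(-237), np.int64(179)), (324, np.int64(563), np.int64(-245), np.int64(178)), (327, np.int64(556), np.int64(-256), np.int64(176))]
170 [(314, np.int64(577), np.int64(-197), np.int64(185)), (317, np.int64(568), np.int64(-203), np.int64(186)), (320, np.int64(567), np.int64(-222), np.int64(180)), (325, np.int64(558), np.int64(-244), np.int64(175))]
171 [(314, np.int64(576), np.int64(-195), np.int64(183)), (317, np.int64(568), np.int64(-203), np.int64(182))]
```

```bash
python3 -c "
from h import *
c=load('s1')
def proj(c,p):
    T=np.linalg.inv(c['T']);q=T[:3,:3]@np.array(p)+T[:3,3]
    return cv2.projectPoints(np.float64([[q[0],-q[1],-q[2]]]),np.zeros(3),np.zeros(3),np.float64(c['camera_matrix']),np.float64(c['D']))[0].ravel().round(1)
for z in(.2376,.2566,.26,.265): print(z,[proj(c,(.574+dx,-.221,z)) for dx in(-.033,.033)])
for z in(.17,.19,.195,.2): print('s2',z,proj(load('s2'),(.574,-.2227,z)))
print('bar ends',proj(c,(.574,-.193,.187)),proj(c,(.574,-.31,.187)))
# row profile along fingers
for f,u in(('s1',311),('s1',328)):
    print(f,u,[(v,int(load(f)['frame'][v,u].mean()),round(float(load(f)['z_map'][v,u]),3)) for v in range(136,160)])
go([.574,-.2227,.26],np.pi/2)
print(get_obs()['qpos'])
"
```

```text
0.2376 [array([327. , 156.4]), array([310.8, 152.9])]
0.2566 [array([327.3, 151.3]), array([311. , 147.8])]
0.26 [array([327.3, 150.4]), array([311. , 146.9])]
0.265 [array([327.4, 149. ]), array([311.1, 145.5])]
s2 0.17 [318.2 172.4]
s2 0.19 [318.5 167.1]
s2 0.195 [318.5 165.8]
s2 0.2 [318.6 164.5]
bar ends [314.3 170.3] [330.  161.2]
s1 311 [(136, 119, 1.842), (137, 119, 1.84), (138, 119, 1.843), (139, 119, 1.847), (140, 116, 1.85), (141, 117, 1.849), (142, 115, 1.852), (143, 113, 1.857), (144, 111, 1.846), (145, 113, 1.856), (146, 108, 1.864), (147, 90, 1.864), (148, 52, 0.0), (149, 38, 2.194), (150, 37, 2.2), (151, 40, 2.2), (152, 37, 2.185), (153, 36, 2.197), (154, 40, 2.202), (155, 40, 0.0), (156, 40, 2.202), (157, 38, 2.195), (158, 40, 2.186), (159, 40, 2.191)]
s1 328 [(136, 152, 1.809), (137, 159, 1.799), (138, 154, 1.807), (139, 150, 1.81), (140, 148, 1.809), (141, 147, 1.817), (142, 146, 1.81), (143, 144, 1.807), (144, 143, 1.807), (145, 138, 1.821), (146, 138, 1.809), (147, 138, 1.822), (148, 133, 1.819), (149, 107, 1.84), (150, 73, 2.184), (151, 55, 2.194), (152, 49, 2.184), (153, 48, 2.179), (154, 42, 2.178), (155, 38, 2.189), (156, 38, 2.166), (157, 35, 2.16), (158, 34, 2.169), (159, 36, 2.156)]
at [ 0.574  -0.2227  0.1888] [ 3.136  -0.      1.5648] move [ 2.000e-04  1.400e-03 -2.846e-01] [ 0.0009  0.     -0.001 ] F [-0.1 -0.5  0. ] w 0.0004
[-0.43065543  0.45204561  1.33792334  0.00237507  1.34651074 -0.42519525]
```

The image puts the fingertips at about the reported TCP height, where 19 mm below it was expected. So I go some 20 mm deeper: open, descend, close.

Call:
play_rows:
  motion:
    - [[0,0,-0.06,0,0,0,0.2],[0,0,-0.06,0,0,0,0.2],[0,0,-0.06,0,0,0,0.2],[0,0,-0.06,0,0,0,0.2],[0,0,-0.06,0,0,0,0.2],[0,0,-0.06,0,0,0,0.2],[0,0,0,0,0,0,0.2],[0,0,0.04,0,0,0,0.2],[0,0,0.08,0,0,0,0.2],[0,0,0.08,0,0,0,0.2]]

```text
time_s: 4.4
ee_pos: [0.5736, -0.2225, 0.1672]
eef_rot: [3.138, -0.001, 1.565]
force: [0.2, -1.1, -0.9]
grip_width: 0.0563
grip_force: 0.0
```

Call:
play_rows:
  motion:
    - [[0,0,0,0,0,0,-1],[0,0,0,0,0,0,-1],[0,0,0,0,0,0,-1],[0,0,0,0,0,0,-1],[0,0,0,0,0,0,-1],[0,0,0,0,0,0,-1],[0,0,0,0,0,0,-1],[0,0,0,0,0,0,-1],[0,0,0,0,0,0,-1]]
  grip_force: 55

```text
time_s: 5.3
ee_pos: [0.5742, -0.2227, 0.1689]
eef_rot: [3.136, 0.0, 1.565]
force: [0.2, 1.0, 0.8]
grip_width: 0.0114
grip_force: 54.8
```

```bash
python3 -c "
from h import *
go([.574,-.2227,.20],np.pi/2); print(get_obs()['grip_force'],get_obs()['time_s'])
"
```

```text
at [ 0.5742 -0.2227  0.1689] [3.1359 0.     1.5648] move [ 1.000e-04  0.000e+00 -1.242e-01] [ 0.0009  0.     -0.001 ] F [0.2 1.  0.8] w 0.0114
54.80009078979492 5.3
```

Call:
play_rows:
  motion:
    - [[0,0,-0.02,0,0,0,-1],[0,0,-0.04,0,0,0,-1],[0,0,-0.07,0,0,0,-1],[0,0,-0.1,0,0,0,-1],[0,0,-0.13,0,0,0,-1],[0,0,-0.15,0,0,0,-1],[0,0,-0.16,0,0,0,-1],[0,0,-0.16,0,0,0,-1],[0,0,-0.16,0,0,0,-1]]

```text
time_s: 6.2
ee_pos: [0.5738, -0.2227, 0.2086]
eef_rot: [3.136, -0.0, 1.565]
force: [0.3, -0.0, -3.5]
grip_width: 0.0115
grip_force: 54.8
```

```bash
python3 -c "
from h import *
go([.46,-.2227,.21],np.pi/2); print(get_obs()['grip_force'],get_obs()['time_s'],get_obs()['moment'])
s=snap('scene','s3')
for f in('scene0','s3'):
    c=load(f);h=cv2.cvtColor(c['frame'],cv2.COLOR_RGB2HSV).astype(int);m=np.zeros((420,560),bool);m[140:185,300:345]=1
    m&=(h[...,0]>105)&(h[...,0]<128)&(h[...,1]>120);P,uv=cloud(c,m);P=P[(P[:,2]>.15)&(P[:,0]<.6)];w=cv2.fitLine(P.astype(np.float32),cv2.DIST_HUBER,0,.01,.01).ravel();print(f,len(P),w.round(3))
b=cv2.imread('pics/s3.png');cv2.imwrite('pics/s3c.png',cv2.resize(b[120:216,260:388],(640,480),interpolation=cv2.INTER_CUBIC))
"
```

```text
at [ 0.5738 -0.2227  0.2086] [ 3.1364e+00 -2.0000e-04  1.5648e+00] move [-0.0027 -0.4553 -0.0081] [ 0.0008 -0.     -0.001 ] F [ 0.3 -0.  -3.5] w 0.0115
54.7896409034729 6.2 [ 0.09962606 -0.06994108  0.0343276 ]
scene0 43 [-0.039  0.999  0.002  0.572 -0.248  0.188]
s3 25 [-0.025  0.999  0.028  0.57  -0.257  0.226]
```

View pics/s3c.png

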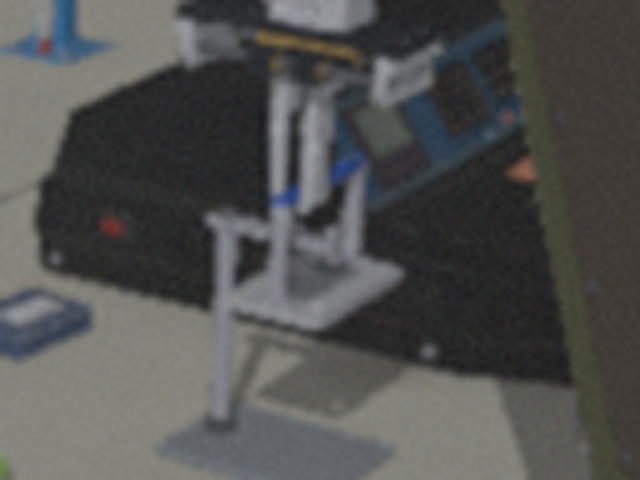

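The carrier has lifted clear of the lip (bar at about (320,180) in the crop) and is nearly level. I'll draw it back along -x.

Call:
play_rows:
  motion:
    - [[0,-0.06,-0.02,0,0,0,-1],[0,-0.14,-0.02,0,0,0,-1],[0,-0.22,-0.02,0,0,0,-1],[0,-0.3,-0.02,0,0,0,-1],[0,-0.38,-0.02,0,0,0,-1],[0,-0.44,-0.02,0,0,0,-1],[0,-0.46,-0.02,0,0,0,-1],[0,-0.46,-0.02,0,0,0,-1],[0,-0.46,-0.02,0,0,0,-1]]

```text
time_s: 7.15
ee_pos: [0.4594, -0.2221, 0.2132]
eef_rot: [3.136, 0.0, 1.565]
force: [-0.5, 0.2, -3.1]
grip_width: 0.0112
grip_force: 54.8
```

Call:
play_rows:
  motion:
    - [[0.08,0,0,0,0,0,-1],[0.2,0.02,0,0,0,0,-1],[0.32,0.04,0,0,0,0,-1],[0.44,0.06,0,0,0,0,-1],[0.56,0.08,0.1,0,0,0,-1],[0.68,0.1,0.2,0,0,0,-1],[0.8,0.12,0.25,0,0,0,-1],[0.9,0.14,0.25,0,0,0,-1],[1,0.14,0.25,0,0,0,-1],[1,0.14,0.25,0,0,0,-1]]

```text
time_s: 8.15
ee_pos: [0.4962, 0.0303, 0.1506]
eef_rot: [3.136, -0.001, 1.568]
force: [0.7, -1.5, -3.8]
grip_width: 0.0113
grip_force: 55.0
```

```bash
python3 -c "
from h import *
go([.495,.042,.10],np.pi/2); print(get_obs()['grip_force'],get_obs()['time_s'],get_obs()['moment'])
s=snap('scene','s4')
c=s;h=cv2.cvtColor(c['frame'],cv2.COLOR_RGB2HSV).astype(int);m=np.zeros((420,560),bool);m[150:270,240:380]=1
m&=(h[...,0]>105)&(h[...,0]<128)&(h[...,1]>150);P,uv=cloud(c,m);P=P[(P[:,2]>.1)&(P[:,2]<.25)&(abs(P[:,0]-.49)<.05)];w=cv2.fitLine(P.astype(np.float32),cv2.DIST_HUBER,0,.01,.01).ravel();print(len(P),w.round(3),P.min(0),P.max(0))
"
```

```text
at [0.4962 0.0303 0.1506] [ 3.1363e+00 -5.0000e-04  1.5677e+00] move [ 0.0467 -0.006   0.2022] [ 0.0008 -0.0001 -0.0005] F [ 0.7 -1.5 -3.8] w 0.0113
54.99832034111023 8.15 [-0.05595399 -0.13207078  0.06299903]
21 [ 0.006  1.     0.016  0.492 -0.002  0.169] [ 0.48608416 -0.05081862  0.16592525] [0.49908392 0.05792303 0.17283389]
```

Call:
play_rows:
  motion:
    - [[0.02,0,0.06,0,0,0,-1],[0.04,0,0.12,0,0,0,-1],[0.047,0,0.18,0,0,0,-1],[0.047,0,0.23,0,0,0,-1],[0.047,0,0.26,0,0,0,-1],[0.047,0,0.28,0,0,0,-1],[0.047,0,0.29,0,0,0,-1],[0.047,0,0.296,0,0,0,-1],[0.047,0,0.302,0,0,0,-1],[0.047,0,0.302,0,0,0,-1]]

```text
time_s: 9.2
ee_pos: [0.4964, 0.0395, 0.0755]
eef_rot: [3.136, -0.0, 1.565]
force: [1.4, -1.0, -3.2]
grip_width: 0.0113
grip_force: 55.0
```

```bash
python3 -c "
from h import *
go([.495,.042,.0719],np.pi/2); print(get_obs()['grip_force'],get_obs()['time_s'],get_obs()['moment'])
"
```

```text
at [0.4964 0.0395 0.0755] [ 3.1356 -0.      1.5648] move [ 0.0101 -0.0056  0.0145] [ 0.001 -0.    -0.001] F [ 1.4 -1.  -3.2] w 0.0113
54.99788582324982 9.2 [ 0.10915565 -0.03254823 -0.00945281]
```

Not touching yet, so I'll lower in 1 mm steps.

Call:
play_rows:
  motion:
    - [[0,0,0.004,0,0,0,-1],[0,0,0.008,0,0,0,-1],[0,0,0.012,0,0,0,-1],[0,0,0.016,0,0,0,-1],[0,0,0.016,0,0,0,-1],[0,0,0.016,0,0,0,-1]]

```text
time_s: 9.8
ee_pos: [0.4965, 0.0396, 0.072]
eef_rot: [3.135, -0.0, 1.565]
force: [-2.0, 1.1, 5.7]
grip_width: 0.0114
grip_force: 55.0
```

Call:
play_rows:
  motion:
    - [[0,0,0,0,0,0,0],[0,0,0,0,0,0,0],[0,0,0,0,0,0,0],[0,0,0,0,0,0,0],[0,0,0,0,0,0,0],[0,0,0,0,0,0,0],[0,0,0,0,0,0,0],[0,0,-0.1,0,0,0,0],[0,0,-0.25,0,0,0,0],[0,0,-0.4,0,0,0,0]]

```text
time_s: 10.8
ee_pos: [0.4953, 0.0395, 0.1724]
eef_rot: [3.137, 0.0, 1.565]
force: [0.3, -0.0, -0.4]
grip_width: 0.0468
grip_force: 0.0
```

Call:
play_rows:
  motion:
    - [[0,-0.2,0,0,0,0,0],[0,-0.4,0,0,0,0,0],[0,-0.6,0,0,0,0,0],[0,-0.6,0,0,0,0,0]]

```text
time_s: 11.2
ee_pos: [0.3415, 0.0405, 0.1705]
eef_rot: [3.136, -0.0, 1.565]
force: [0.9, 0.5, 0.6]
grip_width: 0.047
grip_force: 0.0
```

```bash
cat > bar.py <<'E'
from h import *
import sys
tag=sys.argv[1]; zc=float(sys.argv[2]); x,y=float(sys.argv[3]),float(sys.argv[4])
for n in('scene','top'):
    c=snap(n,n[0]+tag);h=cv2.cvtColor(c['frame'],cv2.COLOR_RGB2HSV).astype(int)
    m=(h[...,0]>105)&(h[...,0]<128)&(h[...,1]>120);P,uv=cloud(c,m)
    k=(abs(P[:,0]-x)<.06)&(abs(P[:,1]-y)<.1)&(abs(P[:,2]-zc)<.03);P=P[k];uv=uv[k]
    if len(P)<5: print(n,'few',len(P)); continue
    Q=plane(c,uv,zc); 
    for nm,A in(('depth',P),('plane',Q)):
        w=cv2.fitLine(A[:,:2].astype(np.float32),cv2.DIST_HUBER,0,.005,.005).ravel(); d=w[:2]*np.sign(w[1]); s=(A[:,:2]-w[2:])@d
        mid=w[2:]+d*(np.percentile(s,1)+np.percentile(s,99))/2
        print(n,nm,len(A),'mid',mid.round(4),'yaw',np.degrees(np.arctan2(-d[0],d[1])).round(2),'len',np.ptp(s).round(4),'z',np.median(A[:,2]).round(4))
E
python3 bar.py 5 .092 .495 .01; python3 -c "
from h import *
go([.495,.010,.12],np.pi/2); print(get_obs()['time_s'])"
```

```text
scene depth 57 mid [0.4917 0.0083] yaw 1.35 len 0.1224 z 0.0908
scene plane 57 mid [0.4912 0.0123] yaw 0.21 len 0.1172 z 0.092
top depth 78 mid [0.4967 0.0083] yaw -0.01 len 0.1103 z 0.0931
top plane 78 mid [0.4968 0.0084] yaw -0.01 len 0.1101 z 0.092
at [0.3459 0.0404 0.1713] [ 3.1335 -0.      1.5649] move [-0.118   0.5953  0.21  ] [ 0.0013  0.     -0.0009] F [ 0.6 -0.5  0.5] w 0.047
11.3
```

View pics/s5.png

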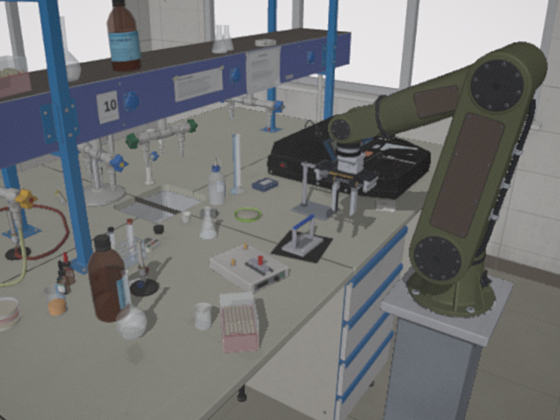

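The carrier stands upright on the mat (handle at about (303,222)) and nothing else has moved. I'll regrasp it at the middle of the handle.

Call:
play_rows:
  motion:
    - [[-0.04,0.2,0,0,0,0,0],[-0.08,0.4,0,0,0,0,0],[-0.12,0.55,0,0,0,0,0],[-0.12,0.597,0,0,0,0,0],[-0.12,0.597,0.1,0,0,0,0],[-0.12,0.597,0.2,0,0,0,0],[-0.12,0.597,0.3,0,0,0,0],[-0.12,0.597,0.38,0,0,0,0],[-0.12,0.597,0.4,0,0,0,0],[-0.12,0.597,0.4,0,0,0,0]]

```text
time_s: 12.3
ee_pos: [0.4958, 0.0094, 0.0707]
eef_rot: [3.137, -0.0, 1.565]
force: [0.0, 0.6, 0.8]
grip_width: 0.0469
grip_force: 0.0
```

```bash
python3 -c "
from h import *
go([.4957,.0095,.068],1.565); print(get_obs()['time_s'])"
```

```text
at [0.4958 0.0094 0.0707] [ 3.1375e+00 -1.0000e-04  1.5647e+00] move [ 0.0003 -0.0004  0.0106] [ 0.0007 -0.     -0.0001] F [0.  0.6 0.8] w 0.0469
12.3
```

Call:
play_rows:
  motion:
    - [[0,0,0.01,0.0007,0,0,-1],[0,0,0.01,0.0007,0,0,-1],[0,0,0.01,0.0007,0,0,-1],[0,0,0.01,0.0007,0,0,-1],[0,0,0.01,0.0007,0,0,-1],[0,0,0.01,0.0007,0,0,-1],[0,0,0.01,0.0007,0,0,-1],[0,0,0.01,0.0007,0,0,-1]]
  grip_force: 55

```text
time_s: 13.1
ee_pos: [0.4957, 0.0095, 0.0692]
eef_rot: [3.139, -0.0, 1.565]
force: [2.6, -0.0, 2.0]
grip_width: 0.0112
grip_force: 55.0
```

Call:
play_rows:
  motion:
    - [[0,0,-0.02,0,0,0,-1],[0,0,-0.06,0,0,0,-1],[0,0,-0.12,0,0,0,-1],[0,0,-0.2,0,0,0,-1],[0,0,-0.28,0,0,0,-1],[0,0,-0.36,0,0,0,-1],[0,0,-0.42,0,0,0,-1],[0,0,-0.44,0,0,0,-1],[0,0,-0.44,0,0,0,-1],[0,0,-0.44,0,0,0,-1]]

```text
time_s: 14.1
ee_pos: [0.4948, 0.0095, 0.1782]
eef_rot: [-3.142, -0.0, 1.565]
force: [-0.8, 0.2, -4.0]
grip_width: 0.0116
grip_force: 55.0
```

```bash
python3 bar.py 6 .202 .495 .01; python3 -c "
from h import *
go([.580,.2415,.178],1.565-.23); print(get_obs()['time_s'],get_obs()['moment'])
t,s=load('top0'),load('scene0')
# refined pins: brass mask centroids, colour-relative
for f,c,box in(('t',t,(200,185,255,250)),('s',s,(205,235,290,295))):
    h=cv2.cvtColor(c['frame'],cv2.COLOR_RGB2HSV).astype(int);m=np.zeros((420,560),np.uint8);x0,y0,x1,y1=box
    k=((h[...,0]>8)&(h[...,0]<28)&(h[...,1]>50));m[y0:y1,x0:x1]=k[y0:y1,x0:x1]
    n,l,st,ce=cv2.connectedComponentsWithStats(m)
    for i in range(1,n):
        if st[i][4]>2: print(f,st[i],ce[i].round(2),plane(c,[ce[i]],.052).round(4))
    # base top outline
    w=(h[...,2]>140)&(h[...,1]<45);P,uv=cloud(c,w);k=(P[:,2]>.03)&(P[:,2]<.05)&(abs(P[:,0]-.54)<.16)&(abs(P[:,1]-.25)<.12);Q=plane(c,uv[k],.04)[:,:2]
    print(f,'base',cv2.minAreaRect(np.float32(Q)),k.sum())
"
```

```text
scene depth 37 mid [0.4897 0.0079] yaw -0.16 len 0.1161 z 0.2005
scene plane 37 mid [0.4883 0.0121] yaw 0.15 len 0.1188 z 0.202
top few 0
at [0.4948 0.0095 0.178 ] [-3.1412e+00 -1.0000e-04  1.5648e+00] move [9.300e-01 3.352e-01 1.000e-04] [-0.0001 -0.      0.0366] F [ 0.2  0.6 -3.8] w 0.0116
14.2 [-0.01336071 -0.07212514  0.03558269]
t [242 204   2   2   4] [242.5 204.5] [[0.5964 0.1895 0.052 ]]
t [218 211   2   2   3] [218.67 211.67] [[0.5688 0.29   0.052 ]]
t base ((0.5404455661773682, 0.25024664402008057), (0.14565777778625488, 0.1943311244249344), 75.94270324707031) 1303
s [244 242   3   7  20] [244.95 245.15] [[0.595  0.1911 0.052 ]]
s [231 258   4   8  24] [232.5  261.67] [[0.5646 0.2928 0.052 ]]
s base ((0.5366243124008179, 0.2586832046508789), (0.15756861865520477, 0.20014218986034393), 76.34126281738281) 1219
```

Call:
play_rows:
  motion:
    - [[0.06,0.02,0,0,0,0.002,-1],[0.18,0.06,0,0,0,0.006,-1],[0.31,0.11,0,0,0,0.011,-1],[0.44,0.16,0,0,0,0.016,-1],[0.57,0.21,0,0,0,0.021,-1],[0.7,0.26,0,0,0,0.026,-1],[0.82,0.31,0,0,0,0.031,-1],[0.9,0.335,0,0,0,0.036,-1],[0.924,0.343,0,0,0,0.0378,-1],[0.924,0.343,0,0,0,0.0378,-1]]

```text
time_s: 15.2
ee_pos: [0.5821, 0.2402, 0.178]
eef_rot: [-3.142, 0.001, 1.328]
force: [0.3, 0.5, -3.7]
grip_width: 0.0116
grip_force: 55.0
```

Call:
play_rows:
  motion:
    - [[0,0,0.03,0,0,0,-1],[0,0,0.07,0,0,0,-1],[0,0,0.1,0,0,0,-1],[0,0,0.1,0,0,0,-1],[0,0,0.1,0,0,0,-1]]

```text
time_s: 15.7
ee_pos: [0.5824, 0.2397, 0.1539]
eef_rot: [3.141, -0.0, 1.327]
force: [-0.7, 0.3, -3.6]
grip_width: 0.0112
grip_force: 55.0
```

```bash
python3 bar.py 7 .179 .58 .24; python3 -c "
from h import *
go([.582,.240,.14],1.327); print(get_obs()['time_s'],get_obs()['moment'])
b=cv2.imread('pics/s7.png');t=cv2.imread('pics/t7.png')
cv2.imwrite('pics/s7c.png',np.hstack([cv2.resize(b[200:300,200:300],(500,500),interpolation=cv2.INTER_CUBIC),cv2.resize(t[180:255,195:240],(300,500),interpolation=cv2.INTER_CUBIC)]))
"
```

```text
scene depth 65 mid [0.576  0.2429] yaw -13.65 len 0.1157 z 0.1758
scene plane 65 mid [0.5728 0.2467] yaw -13.97 len 0.1143 z 0.179
top depth 6 mid [0.5684 0.1861] yaw -86.88 len 0.0089 z 0.1787
top plane 6 mid [0.5683 0.1861] yaw 89.63 len 0.0079 z 0.179
at [0.5826 0.2399 0.1544] [ 3.1399e+00 -6.0000e-04  1.3272e+00] move [-0.0002 -0.0023  0.0576] [ 0.0003 -0.0001  0.    ] F [-0.3  0.1 -4.4] w 0.0112
15.8 [-0.00337098 -0.1107189  -0.03012507]
```

View pics/s7c.png

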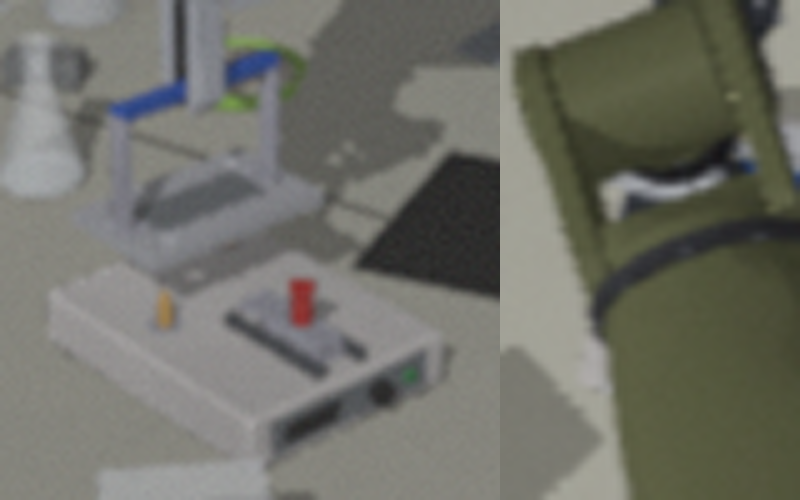

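The carrier hangs level over the base. In the left crop the plate corners are at (75,215), (150,270) and (325,195), and the front pin is at (165,308). I'll compare predicted and seen pixels in this one camera.

```bash
cat > cmp.py <<'E'
from h import *
from scipy.optimize import least_squares
c=load('s7');s0=load('scene0')
def proj(p):
    T=np.linalg.inv(c['T']);q=np.atleast_2d(p)@T[:3,:3].T+T[:3,3]
    return cv2.projectPoints(np.float64(q*[1,-1,-1]),np.zeros(3),np.zeros(3),np.float64(c['camera_matrix']),np.float64(c['D']))[0].reshape(-1,2)
def W(x,y,yaw,L): 
    L=np.atleast_2d(np.float64(L)); a=np.cos(yaw);b=np.sin(yaw); return np.c_[x+a*L[:,0]-b*L[:,1],y+b*L[:,0]+a*L[:,1],L[:,2]]
pins=np.array([[244.95,245.15],[232.5,261.67]]);PL=[[.026,-.045,.0515],[-.026,.045,.0515]]
yaw=np.radians(-13.95)
f=least_squares(lambda p:(proj(W(p[0],p[1],p[2],PL))-pins).ravel(),[.58,.24,yaw]);print('seat by scene',f.x[:2].round(4),np.degrees(f.x[2]).round(2),f.fun.round(2))
zt=.0962
CL=[[.04,.065,zt],[-.04,.065,zt-.008],[-.04,-.065,zt]];obs=np.array([[215,243],[230,254],[265,239]])
print('pred corners',proj(W(.5826,.2399,1.3272-np.pi/2,CL)).round(1).tolist())
f=least_squares(lambda p:(proj(W(p[0],p[1],p[2],CL))-obs).ravel(),[.58,.24,yaw]);print('plate by scene',f.x[:2].round(4),np.degrees(f.x[2]).round(2),f.fun.round(2))
# bar end pixels
h=cv2.cvtColor(c['frame'],cv2.COLOR_RGB2HSV).astype(int);m=(h[...,0]>105)&(h[...,0]<128)&(h[...,1]>110);m[:205]=0;m[230:]=0;m[:,:210]=0;m[:,270:]=0
v,u=np.nonzero(m);print('bar u',u.min(),u.max(),'v at ends',v[u<=u.min()+1].mean(),v[u>=u.max()-1].mean())
print('pred bar ends',proj(W(.5826,.2399,1.3272-np.pi/2,[[0,.06,.1732],[0,-.06,.1732],[0,.06,.1782],[0,-.06,.1782]])).round(1).tolist())
E
python3 cmp.py
```

```text
seat by scene [0.5803 0.2414] -13.77 [-0.03  0.21  0.03 -0.18]
pred corners [[212.8, 241.8], [229.4, 254.2], [263.4, 237.8]]
plate by scene [0.5757 0.2406] -15.8 [-0.63 -0.9   0.32  0.86  0.31 -0.1 ]
bar u 223 254 v at ends 221.5 211.8
pred bar ends [[221.4, 222.5], [253.5, 210.9], [221.3, 221.0], [253.4, 209.4]]
```

Call:
play_rows:
  motion:
    - [[0.006,0.002,0.02,0,0,0,-1],[0.006,0.002,0.05,0,0,0,-1],[0.006,0.002,0.08,0,0,0,-1],[0.006,0.002,0.1,0,0,0,-1],[0.006,0.002,0.11,0,0,0,-1],[0.006,0.002,0.116,0,0,0,-1],[0.006,0.002,0.116,0,0,0,-1]]
  grip_force: 20

```text
time_s: 16.5
ee_pos: [0.5833, 0.2413, 0.1249]
eef_rot: [3.14, -0.0, 1.327]
force: [0.1, 0.2, -3.3]
grip_width: 0.0115
grip_force: 20.0
```

```bash
python3 -c "
from h import *
go([.5834,.2413,.1202],1.327); o=get_obs();print(o['time_s'],o['force'],o['moment'],o['grip_force'])"
```

```text
at [0.5833 0.2413 0.1249] [ 3.1404e+00 -3.0000e-04  1.3273e+00] move [0.0002 0.0005 0.019 ] [ 0.0002 -0.      0.    ] F [ 0.1  0.2 -3.3] w 0.0115
16.5 [ 0.05460746  0.23058024 -3.288744  ] [-0.0814862  -0.05825446  0.02142045] 19.999258518218994
```

Call:
play_rows:
  motion:
    - [[0,0,0.004,0,0,0,-1],[0,0,0.008,0,0,0,-1],[0,0,0.012,0,0,0,-1],[0,0,0.016,0,0,0,-1],[0,0,0.02,0,0,0,-1],[0,0,0.02,0,0,0,-1]]

```text
time_s: 17.1
ee_pos: [0.5832, 0.2413, 0.1198]
eef_rot: [3.141, -0.0, 1.327]
force: [-0.3, -0.5, -4.3]
grip_width: 0.0116
grip_force: 20.0
```

Call:
play_rows:
  motion:
    - [[0,0,0.004,0,0,0,-1],[0,0,0.008,0,0,0,-1],[0,0,0.012,0,0,0,-1],[0,0,0.016,0,0,0,-1],[0,0,0.02,0,0,0,-1],[0,0,0.024,0,0,0,-1],[0,0,0.028,0,0,0,-1],[0,0,0.032,0,0,0,-1],[0,0,0.036,0,0,0,-1],[0,0,0.036,0,0,0,-1]]

```text
time_s: 18.1
ee_pos: [0.5832, 0.2413, 0.1108]
eef_rot: [3.141, -0.0, 1.327]
force: [-0.1, -0.3, -3.5]
grip_width: 0.0119
grip_force: 20.0
```

```bash
python3 -c "
from h import *
go([.5834,.2413,.1062],1.327); o=get_obs();print(o['time_s'],o['force'],o['moment'],o['grip_force'])"
```

```text
at [0.5832 0.2413 0.1108] [ 3.1406e+00 -2.0000e-04  1.3273e+00] move [0.0002 0.0007 0.0185] [ 0.0002 -0.      0.    ] F [-0.1 -0.3 -3.5] w 0.0119
18.1 [-0.07555246 -0.2769704  -3.46026676] [ 0.00363622 -0.08712623  0.00166905] 19.99922811985016
```

Call:
play_rows:
  motion:
    - [[0,0,0.004,0,0,0,-1],[0,0,0.008,0,0,0,-1],[0,0,0.012,0,0,0,-1],[0,0,0.015,0,0,0,-1],[0,0,0.018,0,0,0,-1],[0,0,0.018,0,0,0,-1],[0,0,0.018,0,0,0,-1]]

```text
time_s: 18.8
ee_pos: [0.5833, 0.2413, 0.1065]
eef_rot: [3.14, -0.0, 1.327]
force: [-0.8, 0.3, -3.2]
grip_width: 0.0117
grip_force: 20.0
```

Call:
play_rows:
  motion:
    - [[0,0,0.002,0,0,0,-1],[0,0,0.004,0,0,0,-1],[0,0,0.006,0,0,0,-1],[0,0,0.006,0,0,0,-1]]

```text
time_s: 19.2
ee_pos: [0.5837, 0.2413, 0.1061]
eef_rot: [3.139, -0.001, 1.327]
force: [-0.7, -2.2, 5.5]
grip_width: 0.0118
grip_force: 20.0
```

```bash
python3 bar.py 8 .1295 .58 .24; python3 -c "
from h import *
b=cv2.imread('pics/s8.png')
cv2.imwrite('pics/s8c.png',cv2.resize(b[215:295,200:300],(750,600),interpolation=cv2.INTER_CUBIC))"
```

```text
scene depth 62 mid [0.5773 0.2421] yaw -14.67 len 0.1126 z 0.1275
scene plane 62 mid [0.5763 0.2451] yaw -14.34 len 0.1153 z 0.1295
top depth 7 mid [0.5703 0.1881] yaw -46.41 len 0.01 z 0.1311
top plane 7 mid [0.5711 0.1888] yaw -46.61 len 0.0115 z 0.1295
```

View pics/s8c.png

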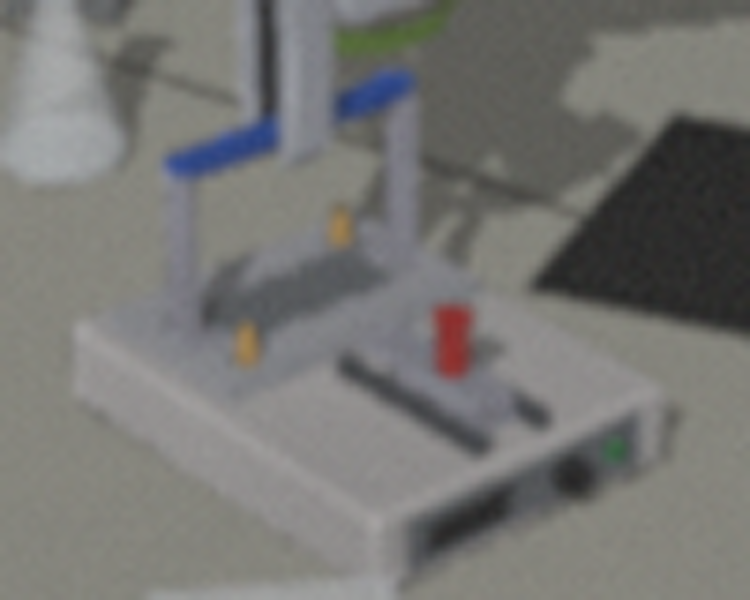

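The plate is flush, with both pins standing through the holes at (248,345) and (340,228) in the crop. I'll release and rise.

Call:
play_rows:
  motion:
    - [[0,0,0,0,0,0,0],[0,0,0,0,0,0,0],[0,0,0,0,0,0,0],[0,0,0,0,0,0,0],[0,0,0,0,0,0,0],[0,0,0,0,0,0,0],[0,0,-0.08,0,0,0,0],[0,0,-0.18,0,0,0,0],[0,0,-0.28,0,0,0,0],[0,0,-0.28,0,0,0,0]]

```text
time_s: 20.3
ee_pos: [0.5844, 0.2417, 0.1787]
eef_rot: [3.136, -0.003, 1.327]
force: [-0.6, 0.4, 0.7]
grip_width: 0.0471
grip_force: 0.0
```

```bash
python3 bar.py 9 .1295 .58 .24; python3 -c "
from h import *
go([.488,.2645,.176],1.327); o=get_obs();print(o['time_s'],o['force'])
c=load('s9');h=cv2.cvtColor(c['frame'],cv2.COLOR_RGB2HSV).astype(int);m=np.zeros((420,560),np.uint8)
k=((h[...,0]<8)|(h[...,0]>172))&(h[...,1]>130);m[250:272,252:272]=k[250:272,252:272]
v,u=np.nonzero(m);print(len(u),u.mean(),v.mean(),plane(c,[(u.mean(),v.mean())],.069))"
```

```text
scene depth 90 mid [0.5782 0.2429] yaw -13.77 len 0.1182 z 0.1281
scene plane 90 mid [0.5762 0.2439] yaw -13.44 len 0.1176 z 0.1295
top depth 13 mid [0.5769 0.212 ] yaw -16.45 len 0.0578 z 0.1297
top plane 13 mid [0.5776 0.2122] yaw -15.81 len 0.0587 z 0.1295
at [0.5832 0.2413 0.1749] [ 3.1400e+00 -5.0000e-04  1.3273e+00] move [-0.0017 -0.392  -0.0049] [ 0.0002 -0.0001  0.    ] F [-0.7  0.   0.3] w 0.0468
20.4 [-0.67055011  0.02223128  0.29830957]
24 259.9583333333333 259.8333333333333 [[0.48782291 0.26166068 0.069     ]]
```

Knob at about (0.488, 0.2635), which agrees with the seat geometry. I'll move above it and descend.

Call:
play_rows:
  motion:
    - [[0,-0.08,0,0,0,0,0],[0,-0.2,0,0,0,0,0],[0,-0.3,0,0,0,0,0],[0,-0.37,0,0,0,0,0],[-0.002,-0.392,0,0,0,0,0],[-0.002,-0.392,0.15,0,0,0,0],[-0.002,-0.392,0.3,0,0,0,0],[-0.002,-0.392,0.4,0,0,0,0],[-0.002,-0.392,0.436,0,0,0,0],[-0.002,-0.392,0.436,0,0,0,0]]

```text
time_s: 21.4
ee_pos: [0.4879, 0.264, 0.0647]
eef_rot: [-3.141, 0.001, 1.327]
force: [-0.4, -0.3, -0.5]
grip_width: 0.0469
grip_force: 0.0
```

Call:
play_rows:
  motion:
    - [[0,0,0,0,0,0,-1],[0,0,0,0,0,0,-1],[0,0,0,0,0,0,-1],[0,0,0,0,0,0,-1],[0,0,0,0,0,0,-1],[0,0,0,0,0,0,-1],[0,0,0,0,0,0,-1]]
  grip_force: 15

```text
time_s: 22.1
ee_pos: [0.4884, 0.2646, 0.0664]
eef_rot: [3.14, -0.001, 1.327]
force: [-0.0, -0.4, 6.2]
grip_width: 0.016
grip_force: 15.0
```

```bash
python3 -c "
from h import *
go([.488,.2645,.064],1.327); o=get_obs();print(o['time_s'],o['force'],o['grip_force'])"
```

```text
at [0.4884 0.2646 0.0664] [ 3.1397e+00 -9.0000e-04  1.3274e+00] move [-0.0007 -0.0014  0.0095] [ 0.0003 -0.0001  0.0001] F [-0.  -0.4  6.2] w 0.016
22.1 [-0.02270075 -0.42577931  6.16902486] 15.000700950622559
```

Call:
play_rows:
  motion:
    - [[0,0.008,0,0,0,0,-1],[0,0.02,0,0,0,0,-1],[0,0.032,0,0,0,0,-1],[0,0.044,0,0,0,0,-1],[0,0.056,0,0,0,0,-1],[0,0.064,0,0,0,0,-1],[0,0.07,0,0,0,0,-1],[0,0.074,0,0,0,0,-1],[0,0.074,0,0,0,0,-1]]

```text
time_s: 23.0
ee_pos: [0.5064, 0.2601, 0.0663]
eef_rot: [3.14, -0.001, 1.327]
force: [-1.2, 0.8, 6.5]
grip_width: 0.0157
grip_force: 15.0
```

Call:
play_rows:
  motion:
    - [[0,0.003,0,0,0,0,-1],[0,0.006,0,0,0,0,-1],[0,0.009,0,0,0,0,-1],[0,0.012,0,0,0,0,-1],[0,0.012,0,0,0,0,-1]]

```text
time_s: 23.5
ee_pos: [0.5078, 0.2598, 0.0662]
eef_rot: [-3.14, -0.0, 1.327]
force: [-10.5, 3.1, 10.8]
grip_width: 0.0158
grip_force: 15.0
```

The end stop is reached: the force rose to 10 N at 78 mm from the seat. I'll release, retreat and check.

Call:
play_rows:
  motion:
    - [[0,0,0,0,0,0,-0.2],[0,0,0,0,0,0,-0.2],[0,0,0,0,0,0,-0.2],[0,0,0,0,0,0,-0.2],[0,0,-0.1,0,0,0,-0.2],[0,0,-0.3,0,0,0,-0.2],[0,0,-0.5,0,0,0,-0.2],[0,-0.15,-0.6,0,0,0,-0.2],[0,-0.35,-0.6,0,0,0,-0.2],[0,-0.5,-0.6,0,0,0,-0.2]]

```text
time_s: 24.5
ee_pos: [0.3857, 0.2896, 0.2164]
eef_rot: [3.14, -0.001, 1.327]
force: [0.2, 0.4, 0.1]
grip_width: 0.0373
grip_force: 0.0
```

```bash
python3 bar.py 10 .1295 .58 .24; python3 -c "
from h import *
o=get_obs();print(o['time_s'],o['force'],o['ee_pos'])
b=cv2.imread('pics/s10.png');t=cv2.imread('pics/t10.png')
cv2.imwrite('pics/s10c.png',np.hstack([cv2.resize(b[215:295,200:300],(500,400),interpolation=cv2.INTER_CUBIC),cv2.resize(t[180:255,195:250],(300,400),interpolation=cv2.INTER_CUBIC)]))
s=load('scene0')
for f in('scene0','s10'):
    c=load(f);h=cv2.cvtColor(c['frame'],cv2.COLOR_RGB2HSV).astype(int);k=((h[...,0]<8)|(h[...,0]>172))&(h[...,1]>130);k[:240]=0;k[272:]=0;k[:,:240]=0;k[:,272:]=0
    v,u=np.nonzero(k);print(f,len(u),plane(c,[(u.mean(),v.mean())],.069).round(4))"
```

```text
scene depth 88 mid [0.5787 0.2428] yaw -12.33 len 0.1215 z 0.1279
scene plane 88 mid [0.5765 0.245 ] yaw -14.05 len 0.1153 z 0.1295
top depth 81 mid [0.5821 0.2386] yaw -13.14 len 0.1132 z 0.1299
top plane 81 mid [0.5824 0.239 ] yaw -13.99 len 0.1125 z 0.1295
24.6 [-0.37839481 -0.47718723 -0.03559627] [0.38462509 0.29020148 0.21638543]
scene0 22 [[0.4866 0.2632 0.069 ]]
s10 25 [[0.5066 0.2579 0.069 ]]
```

View pics/s10c.png

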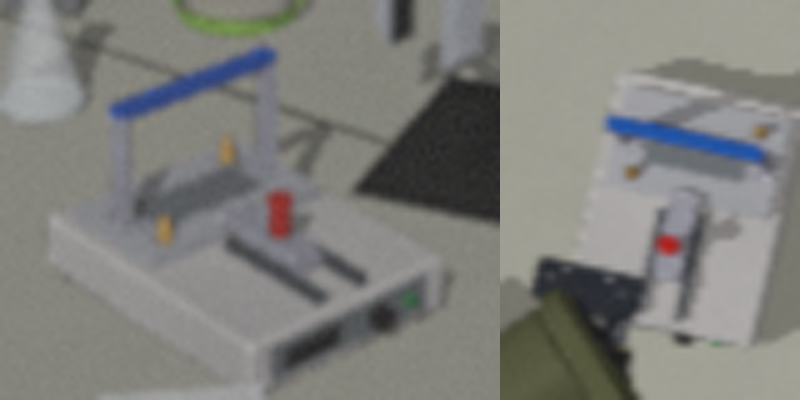

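The plate is flush over both pins and the latch tongue is over its edge. The knob has moved 20.7 mm and the robot is clear.

```bash
python3 -c "
from station import workorder
print(workorder.hand_in())"
```

```text
the job is handed in; nothing more can be done
None
```

The job is handed in, but no verdict came back. In the last pictures the carrier is flush on both pins and let go, the latch is at its stop (knob moved about 20.7 mm), and the robot is clear. I saw no bystander move; about 24.6 s of the 72 s were used.

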